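# Load a bearing and hold the offset robot link over it

## Task

Pick up the orange cup, pour all six bearing balls out of it into the round bearing housing of the fixture, and set the empty cup back down upright on the bench. Then grip the aluminium robot link across its bar at the balance point, lift it and hold it level about 6 cm clear above the fixture, its black hub centred over the housing and its slim end over the blue-topped rest post; finish while still holding it there. Leave the bit holder, the grey enclosure and the caliper where they are.

Things in the scene. Friction and masses are not known exactly. Their poses are not given: they have to be found in the camera images.
- housing_rim (a point): Centre of the mouth of the steel bearing housing, at its rim, 40 mm above the bench. A round open pot, 94 mm outside and 82 mm inside diameter, inner floor 26 mm below the rim, with an 18 mm brass spindle in the middle whose pointed top stays 7 mm below the rim. Part of the fixture fixed to the bench. z is up; x points level from the housing to the rest post.
- rest_top (a point): Centre of the top of the fixture's rest post (a post with a blue disc of 32 mm diameter on top), 40 mm above the bench, 180 mm from the housing's centre along the fixture's x. Same axes as housing_rim.
- fixture: The fixed fixture. Its base is 10 mm thick aluminium: a disc of radius 56 mm under the housing and a 50 mm wide bar to the rest post, ending 210 mm from the housing's centre. Origin on the bench under the housing's centre, axes as housing_rim.
- link: The loose robot link, 0.34 to 0.59 kg, lying flat on the bench. Origin on the underside at the hub's axis; x runs along the bar from the hub to the slim end, z up.
- link_hub (a point): Point on the axis of the link's heavy hub (black cylinder with a steel gear face, 60 mm in diameter, 36 mm high), 18 mm above the link's underside. Axes as link.
- link_balance (a point): The link's balance point (centre of mass): in the middle of the bar, 52 mm from the hub's axis towards the slim end, 18 mm above the underside. There the bar is 22 mm wide (along y), its underside 6 mm and its top 30 mm above the bench while the link lies there; the bare bar runs from 30 to 164 mm from the hub's axis. Axes as link.
- link_tip (a point): Point on the axis of the round boss at the slim end (aluminium, 32 mm in diameter, 30 mm high), 180 mm from the hub's axis, 18 mm above the underside. Axes as link.
- cup_mid (a point): Middle of the orange cup's box-shaped body, 20 mm above its underside. The body is 60 mm long (x), 46 mm wide over its flat parallel sides (y) and 38 mm high, open on top. Towards -x it has no wall but a chute that rises from the floor at 40 degrees between 18 mm high cheeks, so the balls stay in until the cup is tipped nose down by more than 40 degrees. z is the cup's up axis.
- cup_lip (a point): Middle of the cup's pouring lip, the upper end of the chute: 67 mm from cup_mid towards the cup's -x and 19 mm above it. Axes as cup_mid.
- ball1_center (a point): Centre of a steel bearing ball, 16 mm in diameter, 17 g; the six balls start in the cup.
- ball2_center (a point): Centre of a steel bearing ball, 16 mm in diameter, 17 g; the six balls start in the cup.
- ball3_center (a point): Centre of a steel bearing ball, 16 mm in diameter, 17 g; the six balls start in the cup.
- ball4_center (a point): Centre of a steel bearing ball, 16 mm in diameter, 17 g; the six balls start in the cup.
- ball5_center (a point): Centre of a steel bearing ball, 16 mm in diameter, 17 g; the six balls start in the cup.
- ball6_center (a point): Centre of a steel bearing ball, 16 mm in diameter, 17 g; the six balls start in the cup.
- bits_mid (a point): Bystander: bit holder, black round stand on a blue foot 72 mm in diameter, with upright bits, 103 mm high in all. Point on its axis 50 mm above the bench.
- enclosure_mid (a point): Bystander: grey closed electronics enclosure, 110 x 80 x 41 mm (x, y, z). Point at its centre, 20 mm above the bench.
- caliper_mid (a point): Bystander: caliper lying flat along y, 200 mm long, 13 mm high, jaws towards its +x at its -y end. Point in the middle of its beam.
- cup: The loose orange pouring cup (0.11 to 0.18 kg empty, walls 3 mm, floor 4 mm); origin at the centre of its body's underside, axes as cup_mid.
Not all that is in view belongs to the job. There is more than one size of the cup; the job needs the smallest.

How it is judged:
By the outcome, as a careful person would: the job done as asked, in the order asked, and still so for the second after the job is handed in, while the arm keeps its last pose, push and grip.
It also fails if it takes over 67 s, if anything falls off the work surface, if the arm or the gripper's body presses on something with over 40 N, if the wrist force passes 120 N, or if a joint passes its speed limit or range.

## Robot

A 6-joint arm with a two-finger parallel gripper is mounted at the origin on the work surface. World frame = base frame: x ahead of the robot, y to its left, z up, the work surface at z = 0. Lengths are in m, angles in rad, forces in N, time in s.
With the tool pointing down it reaches from about 0.4 to 0.925 m from the base axis. Payload 12.5 kg.
Tool frame: the origin (TCP) lies on the centre line of the jaws, within the pads' length; the fingertips stand 22 mm ahead of it and the grasp point (between the pads) lies 3 mm ahead of it (manip.tip_extent is the distance from the TCP to the fingertips, in m); z points along the fingers, y is the line along which they close (so a half turn about z gives the same grasp; the last joint's range is limited). The gripper opens to 95 mm and grips with 3 to 60 N. Pads are 20 mm wide; open, the fingers measure 119 mm over their backs; the gripper's body (75 mm by 180 mm) begins 59 mm behind the grasp point.
Start: joints at [1.053, 0.491, 1.559, -0, 1.092, -0.106], TCP at [0.25, 0.573, 0.237] pointing down, gripper open.
Joint ranges: [-3.1, 3.1], [-0.84, 2.19], [0.05, 2.79], [-1.13, 4.28], [0.06, 2.93], [-2.69, 2.69]. Speed limits (rad/s): [2.22, 2.22, 2.79, 3.14, 3.14, 3.14].

## Interface

Orientations are given as a 3x3 rotation matrix whose columns are the frame's x, y, z axes.
In Python, from workcell import get_obs, vision, order, manip gives the robot as it stands.
- The arm moves only by the tool servo_tool, never from a script. Its argument "steps" is a list of rows, each an object of numbers: "dx", "dy", "dz": the shift along the world's x, y, z in mm; "rx", "ry", "rz": the turn, a rotation vector about the world's x, y, z in degrees; "claw": the closure, from 0 (fully open) to 1 (shut). A call has 1 to 20 rows; each row is the pose to reach, as a shift and turn from the pose commanded when the call began; what a row does not reach only later rows make up. A row lasts 1/8 s, in which the tool goes at most 62.5 mm and 10.7 degrees, less where a joint would pass 70% of its speed; a pose out of reach is approached as far as the arm can. A call with a gripper value outside its range is refused whole. The fingers move at their own pace and stop on an object; "force" is the grip in N (left out, the last holds). Time passes only in rows, so rows that repeat a pose let the fingers close. It gives the time, the measured TCP pose, the force, the opening and the grip force at its end, in the units of the state.
- get_obs(): the state, without advancing time (a new reading comes with each control period).
- vision.capture(name): name is "scene" or "side" or "wrist"; returns the picture (420x560x3 uint8, blue, green, red); there is no depth.
- vision.camera_params(name): a dict with "fx", "fy", "cx", "cy" (pixels), "extrinsics" (4x4, takes a point from camera to world coordinates). Camera axes: x right, y up, looking along -z (the intrinsics and any distortion apply to the point x, -y, -z); pixel columns grow to the right and rows downward; lengths in m; the calibration is good to about 2 mm. The wrist camera is an equidistant fisheye: a pixel r from the principal point sees the ray r / f radians off the axis. A picture is of the moment at which its call begins: read the wrist's pose just before it. camera_params takes no time and is no camera call; for the wrist camera it gives the pose at the moment of the call.
- order.job_done(): hands the job in; it is judged then, once.
The state is a dict: "time": time; "qpos": joint angles; "joint_vel": joint speeds; "joint_efforts": joint torques, N m; "position": TCP position; "eef_rot": TCP orientation; "force": force on the tool from outside, world axes, zero at the start; "ft_torque": the same for the moment, N m; "grip_width": opening from 0.0 (shut) to 1.0 (fully open); "gripper_force": force on a finger pad.
Only numpy, scipy, OpenCV 4.12 (cv2) and the standard library are available. Lean on these libraries where they do the work, as an engineer would, in place of code of your own. Each camera call takes 0.05 s, during which the arm holds its last target. There are 200 camera calls.

## Working session

There is one attempt and no reset: what is moved stays moved. The work goes in short steps, Python scripts to look and compute and a tool call to move; the robot and the scene stay as the last step left them, time stands still between calls to the robot, and variables do not carry over. Pictures are saved under pics/ and viewed, at most 10 in all, crops included, and the job is handed in when it is done.

Besides the shell and the picture viewer there is one more tool, called after "Call:" in YAML: its name, and indented under it one key for each argument. servo_tool: Moves the arm, as the interface text tells. Its arguments: {"type":"object","properties":{"steps":{"type":"array"},"force":{"type":"number"}},"required":["steps"]}

```bash
mkdir -p pics; ls
cat > h.py <<'E'
import numpy as np, cv2
from workcell import get_obs, vision, order, manip
def ray(p,uv,fish=False):
    T=np.array(p["extrinsics"]); x=(uv[0]-p["cx"])/p["fx"]; y=(uv[1]-p["cy"])/p["fy"]
    if fish:
        r=np.hypot(x,y); s=np.sin(r)/max(r,1e-9); d=np.array([x*s,-y*s,-np.cos(r)])
    else: d=np.array([x,-y,-1.])
    return T[:3,3],T[:3,:3]@d
def onz(p,uv,z,fish=False):
    o,d=ray(p,uv,fish); return o+d*(z-o[2])/d[2]
def proj(p,X,fish=False):
    T=np.array(p["extrinsics"]); c=T[:3,:3].T@(np.array(X)-T[:3,3]); x,y,z=c[0],-c[1],-c[2]
    if fish:
        r=np.hypot(x,y); t=np.arctan2(r,z); return np.array([p["cx"]+p["fx"]*t*x/r,p["cy"]+p["fy"]*t*y/r])
    return np.array([p["cx"]+p["fx"]*x/z,p["cy"]+p["fy"]*y/z])
E
python3 - <<'E'
from h import *
for n in ("scene","side","wrist"):
    im=vision.capture(n); cv2.imwrite(f"pics/{n}0.png",im); p=vision.camera_params(n); print(n,{k:(np.round(v,3).tolist()) for k,v in p.items()})
a=cv2.imread("pics/scene0.png")
cv2.imwrite("pics/s0b.png",cv2.resize(a,(800,600),interpolation=cv2.INTER_CUBIC))
print(get_obs()["time"])
E
```

```text
pics
scene {'fx': 394.584, 'fy': 394.584, 'cx': 282.197, 'cy': 205.725, 'extrinsics': [[-0.329, -0.745, 0.581, 1.076], [0.944, -0.263, 0.197, 0.211], [0.006, 0.613, 0.79, 0.784], [0.0, 0.0, 0.0, 1.0]]}
side {'fx': 523.392, 'fy': 523.392, 'cx': 279.256, 'cy': 202.737, 'extrinsics': [[-0.995, 0.081, -0.062, 0.448], [-0.101, -0.729, 0.677, 1.065], [0.01, 0.68, 0.733, 1.21], [0.0, 0.0, 0.0, 1.0]]}
wrist {'fx': 325.192, 'fy': 325.192, 'cx': 280.848, 'cy': 212.562, 'extrinsics': [[0.4, -0.891, -0.217, 0.191], [0.917, 0.388, 0.096, 0.597], [-0.002, -0.237, 0.971, 0.384], [0.0, 0.0, 0.0, 1.0]]}
0.15
```

View pics/s0b.png

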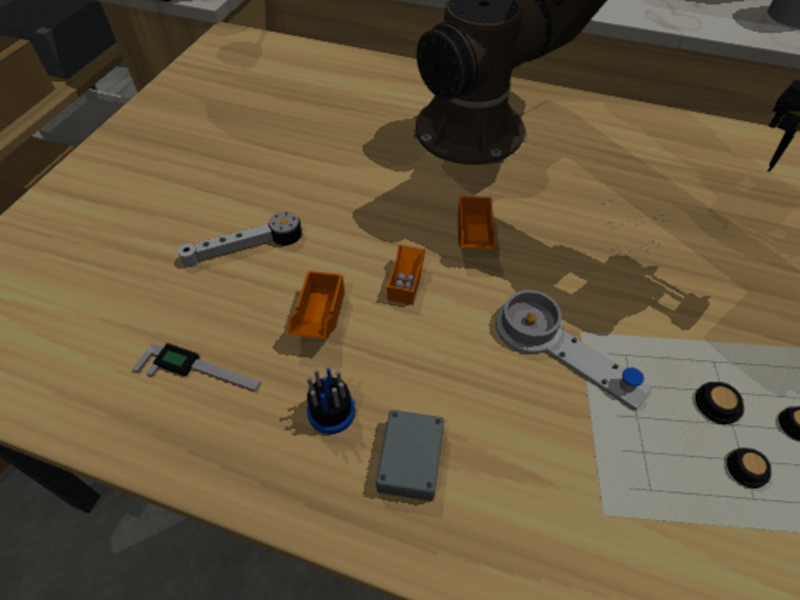

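View pics/side0.png

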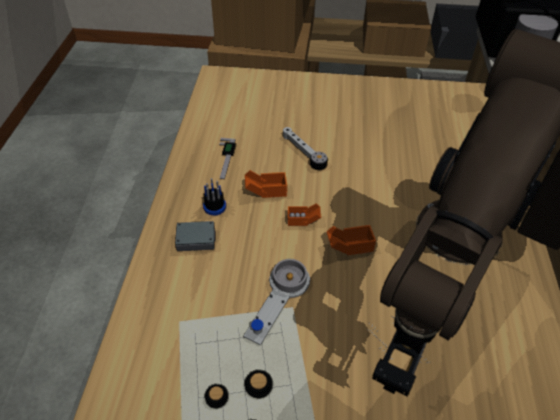

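The scene view (800 px wide) shows three orange cups: (405,275) with balls and the smallest, (318,305) larger and empty, (477,222) larger and empty. I choose (405,275). The housing is at (532,318), the blue post at (632,378), the link hub at (285,225) and its tip at (188,254). I'll check these in a close crop.

Run:
```python
from h import *
a=cv2.imread("pics/scene0.png"); b=cv2.imread("pics/side0.png")
def crop(im,x0,y0,w,h,s):
    c=cv2.resize(im[y0:y0+h,x0:x0+w],None,fx=s,fy=s,interpolation=cv2.INTER_CUBIC)
    c=cv2.convertScaleAbs(c,alpha=1.6)
    for x in range((x0+9)//10*10,x0+w,10): cv2.line(c,((x-x0)*s,0),((x-x0)*s,5),(255,255,255),1); cv2.putText(c,str(x),((x-x0)*s,15),0,.3,(0,0,0),1)
    for y in range((y0+9)//10*10,y0+h,10): cv2.line(c,(0,(y-y0)*s),(5,(y-y0)*s),(255,255,255),1); cv2.putText(c,str(y),(6,(y-y0)*s+3),0,.3,(0,0,0),1)
    return c
o=np.zeros((600,800,3),np.uint8)
o[:300,:400]=crop(a,260,165,50,50,6)[:300,:400] if 0 else cv2.copyMakeBorder(crop(a,255,160,66,50,6),0,0,0,4,0)
o[:300,400:]=crop(b,275,195,80,60,5)
o[300:,:400]=crop(a,340,195,133,100,3)[:300,:400] if 0 else cv2.copyMakeBorder(crop(a,342,198,133,100,3),0,0,0,1,0)
o[300:,400:]=crop(a,115,135,100,75,4)
cv2.imwrite("pics/comp.png",o)
```

```text
(no output)
```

View pics/comp.png

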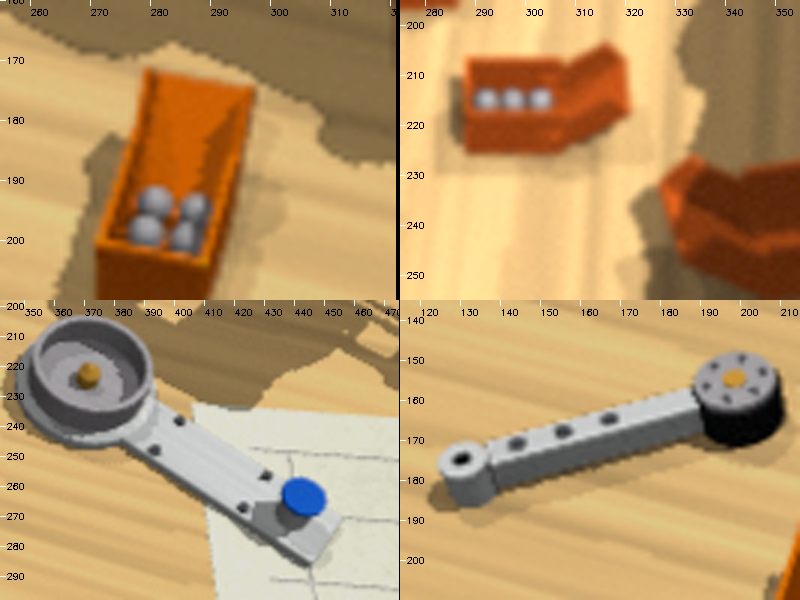

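Crop: the ball-filled cup is confirmed. Its rear corners are at scene (270.8,200) and (289.7,203.7), and its lip corners at (279.7,171.7) and (297.5,174.7). Spindle tip is at (371.7,220.7), post disc (443,263.7), hub top (198.8,154.8) and tip hole (130.5,174.8).

Run:
```python
from h import *
p=vision.camera_params("scene"); s=vision.camera_params("side")
P=dict(rl=(270.8,200,.038),rr=(289.7,203.7,.038),ll=(279.7,171.7,.039),lr=(297.5,174.7,.039),sp=(371.7,220.7,.033),rim=(372.7,222.5,.04),post=(443,263.7,.04),hub=(198.8,154.8,.036),tip=(130.5,174.8,.03),big=(332*.7,290*.7,.03),bit=(330*.7,415*.7,0),enc=(411*.7,450*.7,.04))
W={k:onz(p,v[:2],v[2]) for k,v in P.items()}
for k,v in W.items(): print(k,np.round(v,4),np.round(proj(s,v),1))
r=(W['rl']+W['rr'])/2; l=(W['ll']+W['lr'])/2; d=r-l; print("cup len",np.linalg.norm(d[:2]),"w",np.linalg.norm(W['rl']-W['rr']),"yaw",np.degrees(np.arctan2(d[1],d[0])), "mid", l+d*67/97)
f=W['post']-W['sp']; print("fix",np.linalg.norm(f),np.degrees(np.arctan2(f[1],f[0])))
f=W['tip']-W['hub']; print("link",np.linalg.norm(f),np.degrees(np.arctan2(f[1],f[0])),W['hub']+f*52/180)
o=get_obs(); print(np.round(o["eef_rot"],3))
```

```text
rl [ 0.5203 -0.0062  0.038 ] [287.6 206.6]
rr [0.5158 0.0405 0.038 ] [287.7 218.2]
ll [ 0.4263 -0.0165  0.039 ] [318.7 206.4]
lr [0.4209 0.0297 0.039 ] [319.7 217.9]
sp [0.496  0.2368 0.033 ] [288.3 273.9]
rim [0.5057 0.2397 0.04  ] [284.7 273. ]
post [0.5629 0.4037 0.04  ] [255.9 324.5]
hub [ 0.4381 -0.2406  0.036 ] [318.5 157.4]
tip [ 0.5566 -0.3766  0.03  ] [286.8 130.3]
big [ 0.5542 -0.0932  0.03  ] [279.4 187.2]
bit [ 0.7548 -0.0119  0.    ] [212.8 207.3]
enc [0.7822 0.1256 0.04  ] [193.3 232.1]
cup len 0.09501796796713843 w 0.04695561407010391 yaw 6.378475630788729 mid [0.48883929 0.01390878 0.03830928]
fix 0.17994412221856895 68.1513906906525
link 0.18051783324440956 -48.92438687458474 [ 0.47229759 -0.27991602  0.03426667]
[[-0.916  0.4   -0.   ]
 [ 0.4    0.916 -0.001]
 [ 0.    -0.001 -1.   ]]
```

Call:
servo_tool:
  steps:
    - {"rx": 12,"ry": 27,"claw": 0}
    - {"rx": 12,"ry": 27}
    - {"rx": 12,"ry": 27}
    - {"rx": 12,"ry": 27}

```text
invalid input at $.steps[0]: expected keys dx, dy, dz, rx, ry, rz, claw
```

Run:
```python
from h import *
o=get_obs(); print({k:np.round(v,3).tolist() for k,v in o.items()}); print(dir(manip), manip.tip_extent)
```

```text
{'time': 0.15, 'qpos': [1.053, 0.491, 1.559, -0.0, 1.092, -0.106], 'joint_vel': [0.001, -0.001, -0.002, -0.0, -0.0, -0.0], 'joint_efforts': [0.002, -61.289, -25.828, 0.069, 0.047, -0.0], 'position': [0.25, 0.573, 0.236], 'eef_rot': [[-0.916, 0.4, -0.0], [0.4, 0.916, -0.001], [0.0, -0.001, -1.0]], 'force': [0.139, -0.189, -0.496], 'ft_torque': [0.068, 0.002, -0.028], 'gripper_force': 0.0, 'grip_width': 1.001}
['MotionError', '__class__', '__delattr__', '__dict__', '__dir__', '__doc__', '__eq__', '__format__', '__ge__', '__getattribute__', '__getstate__', '__gt__', '__hash__', '__init__', '__init_subclass__', '__le__', '__lt__', '__module__', '__ne__', '__new__', '__reduce__', '__reduce_ex__', '__repr__', '__setattr__', '__sizeof__', '__str__', '__subclasshook__', '__weakref__', 'tip_extent'] 0.022
```

Call:
servo_tool:
  steps:
    - {"dx": 0,"dy": 0,"dz": 60,"rx": 12,"ry": 27,"rz": 0,"claw": 0}
    - {"dx": 0,"dy": 0,"dz": 60,"rx": 12,"ry": 27,"rz": 0,"claw": 0}
    - {"dx": 0,"dy": 0,"dz": 60,"rx": 12,"ry": 27,"rz": 0,"claw": 0}
    - {"dx": 0,"dy": 0,"dz": 60,"rx": 12,"ry": 27,"rz": 0,"claw": 0}

```text
time: 0.65
position: [0.2515, 0.572, 0.2955]
eef_rot: [[-0.796, 0.403, -0.451], [0.351, 0.915, 0.2], [0.493, 0.001, -0.87]]
force: [-0.1, 0.7, 0.8]
grip_width: 1.002
gripper_force: 0.0
```

Run:
```python
from h import *
o=get_obs(); print({k:np.round(v,3).tolist() for k,v in o.items() if k in('time','qpos','position','eef_rot')})
```

```text
{'time': 0.65, 'qpos': [0.858, 0.484, 1.496, 0.504, 1.355, -0.456], 'position': [0.252, 0.572, 0.295], 'eef_rot': [[-0.796, 0.403, -0.451], [0.351, 0.915, 0.2], [0.493, 0.001, -0.87]]}
```

Call:
servo_tool:
  steps:
    - {"dx": 20,"dy": -50,"dz": -20,"rx": -12,"ry": -27,"rz": 0,"claw": 0.2}
    - {"dx": 45,"dy": -105,"dz": -30,"rx": -12,"ry": -27,"rz": 0,"claw": 0.2}
    - {"dx": 68,"dy": -160,"dz": -45,"rx": -12,"ry": -27,"rz": 0,"claw": 0.2}
    - {"dx": 92,"dy": -215,"dz": -60,"rx": -12,"ry": -27,"rz": 0,"claw": 0.2}
    - {"dx": 115,"dy": -270,"dz": -75,"rx": -12,"ry": -27,"rz": 0,"claw": 0.2}
    - {"dx": 138,"dy": -325,"dz": -90,"rx": -12,"ry": -27,"rz": 0,"claw": 0.2}
    - {"dx": 162,"dy": -380,"dz": -105,"rx": -12,"ry": -27,"rz": 0,"claw": 0.2}
    - {"dx": 185,"dy": -435,"dz": -120,"rx": -12,"ry": -27,"rz": 0,"claw": 0.2}
    - {"dx": 208,"dy": -490,"dz": -130,"rx": -12,"ry": -27,"rz": 0,"claw": 0.2}
    - {"dx": 232,"dy": -545,"dz": -137,"rx": -12,"ry": -27,"rz": 0,"claw": 0.2}
    - {"dx": 239,"dy": -559,"dz": -137,"rx": -12,"ry": -27,"rz": 0,"claw": 0.2}
    - {"dx": 239,"dy": -559,"dz": -137,"rx": -12,"ry": -27,"rz": 0,"claw": 0.2}

```text
time: 2.15
position: [0.4895, 0.0138, 0.1599]
eef_rot: [[-0.916, 0.4, 0.001], [0.4, 0.916, -0.001], [-0.001, -0.001, -1.0]]
force: [0.0, -0.1, -0.8]
grip_width: 0.799
gripper_force: 0.0
```

Call:
servo_tool:
  steps:
    - {"dx": 0,"dy": 0,"dz": 0,"rx": 0,"ry": 0,"rz": -150,"claw": 0.2}
    - {"dx": 0,"dy": 0,"dz": 0,"rx": 0,"ry": 0,"rz": -150,"claw": 0.2}
    - {"dx": 0,"dy": 0,"dz": 0,"rx": 0,"ry": 0,"rz": -150,"claw": 0.2}
    - {"dx": 0,"dy": 0,"dz": 0,"rx": 0,"ry": 0,"rz": -150,"claw": 0.2}
    - {"dx": 0,"dy": 0,"dz": 0,"rx": 0,"ry": 0,"rz": -150,"claw": 0.2}
    - {"dx": 0,"dy": 0,"dz": 0,"rx": 0,"ry": 0,"rz": -150,"claw": 0.2}
    - {"dx": 0,"dy": 0,"dz": 0,"rx": 0,"ry": 0,"rz": -150,"claw": 0.2}
    - {"dx": 0,"dy": 0,"dz": 0,"rx": 0,"ry": 0,"rz": -150,"claw": 0.2}
    - {"dx": 0,"dy": 0,"dz": 0,"rx": 0,"ry": 0,"rz": -150,"claw": 0.2}
    - {"dx": 0,"dy": 0,"dz": 0,"rx": 0,"ry": 0,"rz": -150,"claw": 0.2}
    - {"dx": 0,"dy": 0,"dz": 0,"rx": 0,"ry": 0,"rz": -150,"claw": 0.2}
    - {"dx": 0,"dy": 0,"dz": 0,"rx": 0,"ry": 0,"rz": -150,"claw": 0.2}
    - {"dx": 0,"dy": 0,"dz": 0,"rx": 0,"ry": 0,"rz": -150,"claw": 0.2}
    - {"dx": 0,"dy": 0,"dz": 0,"rx": 0,"ry": 0,"rz": -150,"claw": 0.2}
    - {"dx": 0,"dy": 0,"dz": 0,"rx": 0,"ry": 0,"rz": -150,"claw": 0.2}
    - {"dx": 0,"dy": 0,"dz": 0,"rx": 0,"ry": 0,"rz": -150,"claw": 0.2}

```text
time: 4.15
position: [0.4889, 0.0147, 0.1599]
eef_rot: [[0.993, 0.117, 0.0], [0.117, -0.993, -0.0], [0.0, 0.0, -1.0]]
force: [0.5, -0.7, -0.5]
grip_width: 0.798
gripper_force: 0.0
```

Run:
```python
from h import *
o=get_obs(); p=vision.camera_params("wrist"); im=vision.capture("wrist"); cv2.imwrite("pics/w1.png",im)
print({k:np.round(v,3).tolist() for k,v in o.items() if k in('time','qpos','position','eef_rot')})
import json; json.dump({k:np.array(v).tolist() for k,v in p.items()},open("w1.json","w"))
b=np.array([.4886,.0139]); u=np.array([np.cos(.111),np.sin(.111)]); v=np.array([-u[1],u[0]])
for n,a,c,z in (("rl",30,-23,.038),("rr",30,23,.038),("ll",-67,-23,.039),("lr",-67,23,.039)): print(n,proj(p,[*(b+u*a/1e3+v*c/1e3),z],True).round(1))
```

```text
{'time': 4.15, 'qpos': [-0.105, 0.405, 1.972, -0.001, 0.765, 1.349], 'position': [0.489, 0.015, 0.16], 'eef_rot': [[0.993, 0.117, 0.0], [0.117, -0.993, -0.0], [0.0, 0.0, -1.0]]}
rl [306.5 180. ]
rr [251.7 179.6]
ll [303.6 285.7]
lr [253.5 285.3]
```

View pics/w1.png

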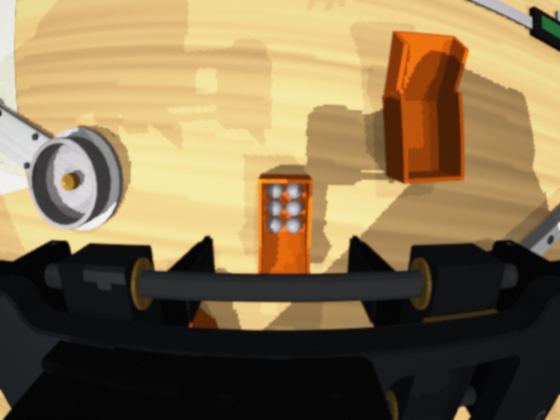

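The wrist view shows all six balls in the cup. Its rear edge spans (259–312,179), about 6 px right of the prediction, so the cup is ~4 mm further towards -y. Descending with that correction.

Call:
servo_tool:
  steps:
    - {"dx": 0,"dy": -4,"dz": -45,"rx": 0,"ry": 0,"rz": 0,"claw": 0.2}
    - {"dx": 0,"dy": -5,"dz": -90,"rx": 0,"ry": 0,"rz": 0,"claw": 0.2}
    - {"dx": 0,"dy": -5,"dz": -120,"rx": 0,"ry": 0,"rz": 0,"claw": 0.2}
    - {"dx": 0,"dy": -5,"dz": -132,"rx": 0,"ry": 0,"rz": 0,"claw": 0.2}
    - {"dx": 0,"dy": -5,"dz": -132,"rx": 0,"ry": 0,"rz": 0,"claw": 0.2}
    - {"dx": 0,"dy": -5,"dz": -132,"rx": 0,"ry": 0,"rz": 0,"claw": 0.4}
    - {"dx": 0,"dy": -5,"dz": -132,"rx": 0,"ry": 0,"rz": 0,"claw": 0.7}
    - {"dx": 0,"dy": -5,"dz": -132,"rx": 0,"ry": 0,"rz": 0,"claw": 0.7}
    - {"dx": 0,"dy": -5,"dz": -132,"rx": 0,"ry": 0,"rz": 0,"claw": 0.7}
    - {"dx": 0,"dy": -5,"dz": -132,"rx": 0,"ry": 0,"rz": 0,"claw": 0.7}
  force: 30

```text
time: 5.45
position: [0.4893, 0.0089, 0.0281]
eef_rot: [[0.994, 0.112, 0.001], [0.112, -0.994, -0.0], [0.001, 0.0, -1.0]]
force: [-0.7, 1.0, 7.6]
grip_width: 0.483
gripper_force: 30.0
```

Run:
```python
from h import *
import json
o=get_obs(); print({k:np.round(v,3).tolist() for k,v in o.items() if k in('time','position','grip_width','gripper_force','force')})
p=json.load(open("w1.json")); print("spindle",onz(p,(69,182),.033,True).round(4))
```

```text
{'time': 5.45, 'position': [0.489, 0.009, 0.028], 'force': [-0.708, 0.999, 7.588], 'gripper_force': 30.001, 'grip_width': 0.483}
spindle [0.4957 0.2251 0.033 ]
```

Call:
servo_tool:
  steps:
    - {"dx": 0,"dy": 0,"dz": 20,"rx": 0,"ry": 0,"rz": 0,"claw": 0.7}
    - {"dx": 0,"dy": 0,"dz": 50,"rx": 0,"ry": 0,"rz": 0,"claw": 0.7}
    - {"dx": 0,"dy": 10,"dz": 90,"rx": 0,"ry": 0,"rz": 0,"claw": 0.7}
    - {"dx": -10,"dy": 30,"dz": 130,"rx": 0,"ry": 0,"rz": 0,"claw": 0.7}
    - {"dx": -20,"dy": 60,"dz": 150,"rx": 0,"ry": 0,"rz": 0,"claw": 0.7}
    - {"dx": -35,"dy": 95,"dz": 150,"rx": 0,"ry": 0,"rz": 0,"claw": 0.7}
    - {"dx": -50,"dy": 125,"dz": 150,"rx": 0,"ry": 0,"rz": 0,"claw": 0.7}
    - {"dx": -60,"dy": 140,"dz": 150,"rx": 0,"ry": 0,"rz": 0,"claw": 0.7}
    - {"dx": -60,"dy": 140,"dz": 150,"rx": 0,"ry": 0,"rz": 0,"claw": 0.7}
    - {"dx": -60,"dy": 140,"dz": 150,"rx": 0,"ry": 0,"rz": 0,"claw": 0.7}

```text
time: 6.7
position: [0.4296, 0.1482, 0.1776]
eef_rot: [[0.994, 0.111, 0.0], [0.111, -0.994, -0.0], [0.0, 0.0, -1.0]]
force: [0.1, -0.0, -3.0]
grip_width: 0.485
gripper_force: 30.0
```

```bash
cat > tri.py <<'E'
from h import *
from scipy.optimize import least_squares
# blob finder: centroid of HSV-range pixels nearest to guess
def blob(im,g,lo,hi,r=12):
    m=cv2.inRange(cv2.cvtColor(im,cv2.COLOR_BGR2HSV),np.array(lo),np.array(hi)); k=np.zeros_like(m); cv2.circle(k,(int(g[0]),int(g[1])),r,255,-1)
    y,x=np.nonzero(m&k); return np.array([x.mean(),y.mean()]),len(x)
def tri(pairs):
    A=[];b=[]
    for o,d in pairs:
        d=d/np.linalg.norm(d); M=np.eye(3)-np.outer(d,d); A.append(M); b.append(M@o)
    return np.linalg.solve(sum(A),sum(b))
E
python3 - <<'E'
from tri import *
p=vision.camera_params("wrist"); im=vision.capture("wrist"); cv2.imwrite("pics/w2.png",im)
print(get_obs()["position"].__repr__(),get_obs()["time"])
a=cv2.imread("pics/scene0.png"); b=cv2.imread("pics/side0.png"); ps=vision.camera_params("scene"); pd=vision.camera_params("side")
BL=((105,120,60),(130,255,255)); BR=((8,110,60),(28,255,255))
for n,ga,gb,(lo,hi),r,z in (("blue",(443,263.7),(257,325),BL,14,.04),("brass",(371.7,221.5),(290,277),BR,7,.028),("hubbrass",(198.8,154.8),(319,158),BR,6,.036)):
    u,c=blob(a,ga,lo,hi,r); v,e=blob(b,gb,lo,hi,r-2); print(n,u,c,v,e,"tri",tri([ray(ps,u),ray(pd,v)]).round(4),"z-scene",onz(ps,u,z).round(4),"z-side",onz(pd,v,z).round(4))
print("wrist pred spindle",proj(p,(.496,.237,.033),True), "post",proj(p,(.563,.404,.04),True))
import json; json.dump({k:np.array(v).tolist() for k,v in p.items()},open("w2.json","w"))
E
```

```text
array([0.42965686, 0.1481127 , 0.1775882 ]) 6.75
blue [442.72027972 263.34265734] 143 [256.62162162 324.54954955] 111 tri [0.5613 0.4032 0.039 ] z-scene [0.5622 0.403  0.04  ] z-side [0.5611 0.4036 0.04  ]
brass [371.42105263 222.02631579] 38 [289.29032258 276.        ] 31 tri [0.4932 0.2372 0.0241] z-scene [0.4962 0.2371 0.028 ] z-side [0.493  0.2399 0.028 ]
hubbrass [198.05 154.1 ] 20 [318.66666667 156.11111111] 9 tri [ 0.4381 -0.2427  0.0389] z-scene [ 0.4364 -0.2437  0.036 ] z-side [ 0.4378 -0.247   0.036 ]
wrist pred spindle [189.59943219 127.24514584] post [50.26327239 60.91469166]
```

View pics/w2.png

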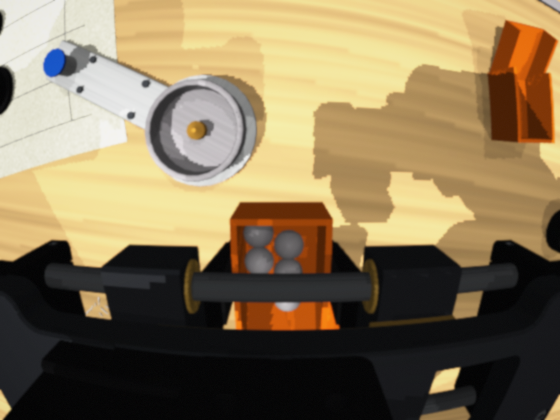

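Wrist picture: cup held centred at x≈281 with balls in; spindle at (196,129) and post (54,63), a steady ~5 px right of prediction (small wrist-camera bias). I use the housing at (0.495,0.236) and a fixture yaw of 68°. Now rotating the cup and carrying it beside the housing.

Call:
servo_tool:
  steps:
    - {"dx": 2,"dy": 12,"dz": 0,"rx": 0,"ry": 0,"rz": 9,"claw": 0.7}
    - {"dx": 4,"dy": 26,"dz": 0,"rx": 0,"ry": 0,"rz": 18,"claw": 0.7}
    - {"dx": 6,"dy": 40,"dz": 0,"rx": 0,"ry": 0,"rz": 27,"claw": 0.7}
    - {"dx": 8,"dy": 54,"dz": 0,"rx": 0,"ry": 0,"rz": 36,"claw": 0.7}
    - {"dx": 10,"dy": 68,"dz": 0,"rx": 0,"ry": 0,"rz": 45,"claw": 0.7}
    - {"dx": 13,"dy": 82,"dz": 0,"rx": 0,"ry": 0,"rz": 54,"claw": 0.7}
    - {"dx": 16,"dy": 96,"dz": 0,"rx": 0,"ry": 0,"rz": 63,"claw": 0.7}
    - {"dx": 18,"dy": 110,"dz": 0,"rx": 0,"ry": 0,"rz": 72,"claw": 0.7}
    - {"dx": 20,"dy": 125,"dz": 0,"rx": 0,"ry": 0,"rz": 81,"claw": 0.7}
    - {"dx": 23,"dy": 140,"dz": 0,"rx": 0,"ry": 0,"rz": 90,"claw": 0.7}
    - {"dx": 25,"dy": 155,"dz": 0,"rx": 0,"ry": 0,"rz": 99,"claw": 0.7}
    - {"dx": 27,"dy": 168,"dz": 0,"rx": 0,"ry": 0,"rz": 106,"claw": 0.7}
    - {"dx": 27,"dy": 168,"dz": 0,"rx": 0,"ry": 0,"rz": 109,"claw": 0.7}
    - {"dx": 27,"dy": 168,"dz": 0,"rx": 0,"ry": 0,"rz": 109,"claw": 0.7}
    - {"dx": 27,"dy": 168,"dz": 0,"rx": 0,"ry": 0,"rz": 109,"claw": 0.7}

```text
time: 8.62
position: [0.4565, 0.3163, 0.1775]
eef_rot: [[-0.427, 0.904, -0.0], [0.904, 0.427, -0.0], [-0.0, -0.0, -1.0]]
force: [0.5, -0.3, -3.0]
grip_width: 0.482
gripper_force: 30.0
```

Run:
```python
from h import *
o=get_obs(); P0=o["position"]; R=o["eef_rot"]; n=-np.array(R)[:,0]; n[2]=0; n/=np.linalg.norm(n); u=np.array([0,0,1.]); w=np.cross(u,n)
print(o["time"],np.round(P0,4),np.round(o["qpos"],2),n.round(3))
L0=np.array([.495,.236,0])-.022*n
for th,z in ((10,.14),(20,.115),(30,.095),(38,.075),(44,.065),(50,.057),(60,.055),(70,.055),(80,.055)):
    t=np.radians(th); P=L0+u*z-(n*(67*np.cos(t)+11*np.sin(t))+u*(-67*np.sin(t)+11*np.cos(t)))/1e3
    print(th,((P-P0)*1e3).round(0),(w*th).round(1))
```

```text
8.625 [0.4565 0.3163 0.1775] [ 0.49  0.46  1.8  -0.    0.88  0.05] [ 0.427 -0.904  0.   ]
10 [  0.   1. -37.] [ 9.   4.3 -0. ]
20 [  1.  -0. -50.] [18.1  8.5 -0. ]
30 [  2.  -3. -59.] [27.1 12.8 -0. ]
38 [  4.  -7. -70.] [34.4 16.2 -0. ]
44 [  5. -10. -74.] [39.8 18.8 -0. ]
50 [  7. -14. -76.] [45.2 21.4 -0. ]
60 [ 11. -21. -70.] [54.3 25.6 -0. ]
70 [ 15. -30. -63.] [63.3 29.9 -0. ]
80 [ 20. -40. -58.] [72.3 34.2 -0. ]
```

Call:
servo_tool:
  steps:
    - {"dx": 0,"dy": 1,"dz": -25,"rx": 9,"ry": 4.3,"rz": 0,"claw": 0.7}
    - {"dx": 1,"dy": 0,"dz": -45,"rx": 18,"ry": 8.5,"rz": 0,"claw": 0.7}
    - {"dx": 2,"dy": -3,"dz": -59,"rx": 27,"ry": 12.8,"rz": 0,"claw": 0.7}
    - {"dx": 4,"dy": -7,"dz": -70,"rx": 34.4,"ry": 16.2,"rz": 0,"claw": 0.7}
    - {"dx": 4.5,"dy": -9,"dz": -72,"rx": 37,"ry": 17.5,"rz": 0,"claw": 0.7}
    - {"dx": 5,"dy": -10,"dz": -74,"rx": 39.8,"ry": 18.8,"rz": 0,"claw": 0.7}
    - {"dx": 6,"dy": -12,"dz": -75,"rx": 41.6,"ry": 19.7,"rz": 0,"claw": 0.7}
    - {"dx": 6,"dy": -13,"dz": -76,"rx": 43.4,"ry": 20.5,"rz": 0,"claw": 0.7}
    - {"dx": 7,"dy": -14,"dz": -76,"rx": 45.2,"ry": 21.4,"rz": 0,"claw": 0.7}
    - {"dx": 7,"dy": -14,"dz": -76,"rx": 45.2,"ry": 21.4,"rz": 0,"claw": 0.7}
    - {"dx": 8,"dy": -16,"dz": -74,"rx": 48,"ry": 22.7,"rz": 0,"claw": 0.7}
    - {"dx": 9,"dy": -18,"dz": -72,"rx": 51,"ry": 24.1,"rz": 0,"claw": 0.7}
    - {"dx": 11,"dy": -21,"dz": -70,"rx": 54.3,"ry": 25.6,"rz": 0,"claw": 0.7}
    - {"dx": 11,"dy": -21,"dz": -70,"rx": 54.3,"ry": 25.6,"rz": 0,"claw": 0.7}
    - {"dx": 13,"dy": -26,"dz": -66,"rx": 59,"ry": 28,"rz": 0,"claw": 0.7}
    - {"dx": 15,"dy": -30,"dz": -63,"rx": 63.3,"ry": 29.9,"rz": 0,"claw": 0.7}
    - {"dx": 18,"dy": -35,"dz": -60,"rx": 68,"ry": 32,"rz": 0,"claw": 0.7}
    - {"dx": 20,"dy": -40,"dz": -58,"rx": 72.3,"ry": 34.2,"rz": 0,"claw": 0.7}
    - {"dx": 20,"dy": -40,"dz": -58,"rx": 72.3,"ry": 34.2,"rz": 0,"claw": 0.7}
    - {"dx": 20,"dy": -40,"dz": -58,"rx": 72.3,"ry": 34.2,"rz": 0,"claw": 0.7}

```text
time: 11.12
position: [0.476, 0.2772, 0.1198]
eef_rot: [[-0.077, 0.904, -0.421], [0.159, 0.428, 0.89], [0.984, 0.002, -0.177]]
force: [-0.7, 0.8, -1.3]
grip_width: 0.483
gripper_force: 30.0
```

Run:
```python
from h import *
ims=[vision.capture(n) for n in("scene","side","wrist")]
a=cv2.resize(ims[0][150:300,290:490],(400,300)); b=cv2.resize(ims[1][210:330,230:390],(400,300)); c=cv2.resize(ims[2],(400,300))
cv2.imwrite("pics/pour.png",np.vstack([np.hstack([a,b]),np.hstack([c,c*0])])); o=get_obs(); print(o["time"],o["qpos"],o["force"])
```

```text
11.275 [-0.01908149  0.90378877  1.84103485  1.07916652  1.57815698 -1.21980583] [ 0.38479681  0.26774713 -0.93044404]
```

View pics/pour.png

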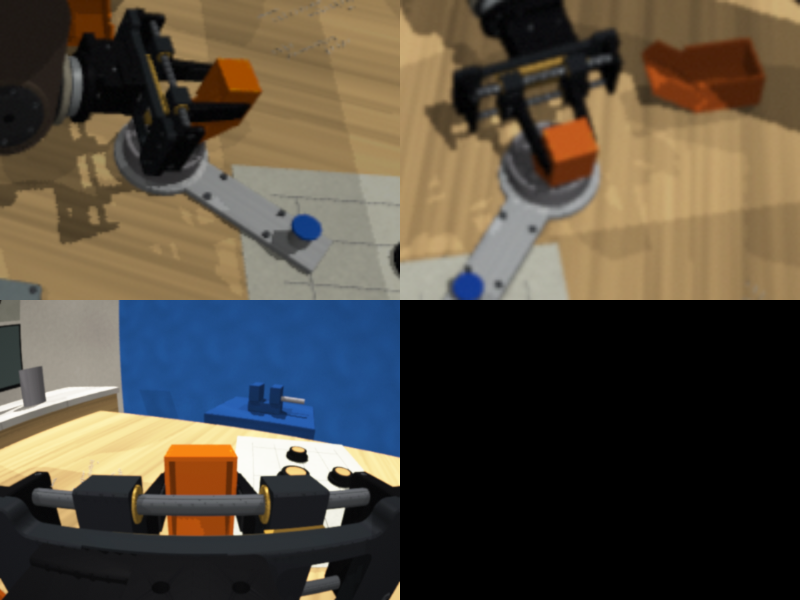

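The wrench dropped by about 1 N and no balls are visible in the cup or on the bench. Tilting the cup back up and away, then checking the housing.

Call:
servo_tool:
  steps:
    - {"dx": 0,"dy": 0,"dz": 25,"rx": 0,"ry": 0,"rz": 0,"claw": 0.7}
    - {"dx": -3,"dy": 6,"dz": 60,"rx": -9,"ry": -4.3,"rz": 0,"claw": 0.7}
    - {"dx": -6,"dy": 12,"dz": 90,"rx": -18,"ry": -8.5,"rz": 0,"claw": 0.7}
    - {"dx": -9,"dy": 18,"dz": 90,"rx": -27,"ry": -12.8,"rz": 0,"claw": 0.7}
    - {"dx": -12,"dy": 24,"dz": 90,"rx": -36,"ry": -17,"rz": 0,"claw": 0.7}
    - {"dx": -15,"dy": 30,"dz": 90,"rx": -45,"ry": -21.3,"rz": 0,"claw": 0.7}
    - {"dx": -18,"dy": 35,"dz": 90,"rx": -54,"ry": -25.5,"rz": 0,"claw": 0.7}
    - {"dx": -20,"dy": 40,"dz": 80,"rx": -63,"ry": -29.8,"rz": 0,"claw": 0.7}
    - {"dx": -20,"dy": 40,"dz": 70,"rx": -72.3,"ry": -34.2,"rz": 0,"claw": 0.7}
    - {"dx": -20,"dy": 40,"dz": 70,"rx": -72.3,"ry": -34.2,"rz": 0,"claw": 0.7}
    - {"dx": -20,"dy": 40,"dz": 70,"rx": -72.3,"ry": -34.2,"rz": 0,"claw": 0.7}

```text
time: 12.65
position: [0.4558, 0.3169, 0.1899]
eef_rot: [[-0.429, 0.903, -0.002], [0.903, 0.429, 0.003], [0.003, -0.0, -1.0]]
force: [-0.1, -0.9, -2.3]
grip_width: 0.481
gripper_force: 30.0
```

Call:
servo_tool:
  steps:
    - {"dx": -4,"dy": -15,"dz": 0,"rx": 0,"ry": 0,"rz": -10,"claw": 0.7}
    - {"dx": -8,"dy": -40,"dz": 0,"rx": 0,"ry": 0,"rz": -20,"claw": 0.7}
    - {"dx": -12,"dy": -70,"dz": 0,"rx": 0,"ry": 0,"rz": -30,"claw": 0.7}
    - {"dx": -16,"dy": -100,"dz": 0,"rx": 0,"ry": 0,"rz": -40,"claw": 0.7}
    - {"dx": -12,"dy": -130,"dz": 0,"rx": 0,"ry": 0,"rz": -50,"claw": 0.7}
    - {"dx": -6,"dy": -160,"dz": 0,"rx": 0,"ry": 0,"rz": -60,"claw": 0.7}
    - {"dx": 2,"dy": -190,"dz": 0,"rx": 0,"ry": 0,"rz": -70,"claw": 0.7}
    - {"dx": 10,"dy": -220,"dz": -10,"rx": 0,"ry": 0,"rz": -80,"claw": 0.7}
    - {"dx": 20,"dy": -250,"dz": -30,"rx": 0,"ry": 0,"rz": -90,"claw": 0.7}
    - {"dx": 30,"dy": -280,"dz": -60,"rx": 0,"ry": 0,"rz": -100,"claw": 0.7}
    - {"dx": 33,"dy": -296,"dz": -90,"rx": 0,"ry": 0,"rz": -109,"claw": 0.7}
    - {"dx": 33,"dy": -296,"dz": -120,"rx": 0,"ry": 0,"rz": -109,"claw": 0.7}
    - {"dx": 33,"dy": -296,"dz": -145,"rx": 0,"ry": 0,"rz": -109,"claw": 0.7}
    - {"dx": 33,"dy": -296,"dz": -145,"rx": 0,"ry": 0,"rz": -109,"claw": 0.7}
    - {"dx": 33,"dy": -296,"dz": -145,"rx": 0,"ry": 0,"rz": -109,"claw": 0.7}

```text
time: 14.52
position: [0.4895, 0.0202, 0.0455]
eef_rot: [[0.994, 0.11, 0.001], [0.11, -0.994, 0.0], [0.001, -0.0, -1.0]]
force: [0.8, -0.6, -1.1]
grip_width: 0.487
gripper_force: 30.0
```

Run:
```python
from h import *
ims=[vision.capture(n) for n in("scene","side","wrist")]
for n,i in zip("abc",ims): cv2.imwrite(f"pics/p2{n}.png",i)
a=cv2.resize(ims[0][190:265,330:430],(400,300),interpolation=2); b=cv2.resize(ims[1][240:315,240:340],(400,300),interpolation=2); c=cv2.resize(ims[2],(400,300)); d=cv2.resize(ims[0][120:270,180:380],(400,300))
cv2.imwrite("pics/after.png",np.vstack([np.hstack([a,b]),np.hstack([c,d])])); o=get_obs(); print(o["time"],o["position"],o["force"])
```

```text
14.675 [0.48959069 0.02063681 0.04570336] [ 0.89098524 -0.05983277 -1.07950851]
```

View pics/after.png

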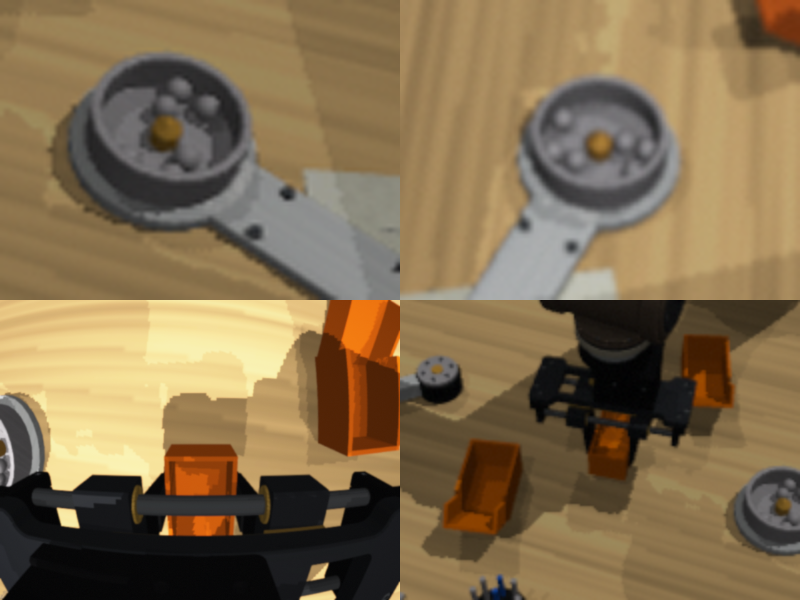

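The housing holds the balls (side view: two or three left of the spindle, three right), and the cup is empty. Setting the cup down, releasing and rising.

Call:
servo_tool:
  steps:
    - {"dx": 0,"dy": 0,"dz": -10,"rx": 0,"ry": 0,"rz": 0,"claw": 0.7}
    - {"dx": 0,"dy": 0,"dz": -17,"rx": 0,"ry": 0,"rz": 0,"claw": 0.7}
    - {"dx": 0,"dy": 0,"dz": -17,"rx": 0,"ry": 0,"rz": 0,"claw": 0.7}
    - {"dx": 0,"dy": 0,"dz": -17,"rx": 0,"ry": 0,"rz": 0,"claw": 0.45}
    - {"dx": 0,"dy": 0,"dz": -17,"rx": 0,"ry": 0,"rz": 0,"claw": 0.3}
    - {"dx": 0,"dy": 0,"dz": -17,"rx": 0,"ry": 0,"rz": 0,"claw": 0.2}
    - {"dx": 0,"dy": 0,"dz": -17,"rx": 0,"ry": 0,"rz": 0,"claw": 0.2}
    - {"dx": 0,"dy": 0,"dz": 30,"rx": 0,"ry": 0,"rz": 0,"claw": 0.2}
    - {"dx": 0,"dy": 0,"dz": 90,"rx": 0,"ry": 0,"rz": 0,"claw": 0.2}
    - {"dx": 0,"dy": 0,"dz": 140,"rx": 0,"ry": 0,"rz": 0,"claw": 0.2}
    - {"dx": 0,"dy": 0,"dz": 150,"rx": 0,"ry": 0,"rz": 0,"claw": 0.2}
    - {"dx": 0,"dy": 0,"dz": 150,"rx": 0,"ry": 0,"rz": 0,"claw": 0.2}

```text
time: 16.18
position: [0.4891, 0.0208, 0.1947]
eef_rot: [[0.994, 0.112, 0.001], [0.112, -0.994, -0.0], [0.001, 0.0, -1.0]]
force: [-0.2, -0.3, -0.6]
grip_width: 0.802
gripper_force: 0.0
```

Call:
servo_tool:
  steps:
    - {"dx": -2,"dy": -45,"dz": 0,"rx": 0,"ry": 0,"rz": -9,"claw": 0.2}
    - {"dx": -4,"dy": -95,"dz": 0,"rx": 0,"ry": 0,"rz": -18,"claw": 0.2}
    - {"dx": -8,"dy": -145,"dz": 0,"rx": 0,"ry": 0,"rz": -27,"claw": 0.2}
    - {"dx": -11,"dy": -195,"dz": -10,"rx": 0,"ry": 0,"rz": -36,"claw": 0.2}
    - {"dx": -14,"dy": -245,"dz": -25,"rx": 0,"ry": 0,"rz": -45,"claw": 0.2}
    - {"dx": -18,"dy": -290,"dz": -40,"rx": 0,"ry": 0,"rz": -53,"claw": 0.2}
    - {"dx": -18,"dy": -302,"dz": -45,"rx": 0,"ry": 0,"rz": -55,"claw": 0.2}
    - {"dx": -18,"dy": -302,"dz": -45,"rx": 0,"ry": 0,"rz": -55,"claw": 0.2}
    - {"dx": -18,"dy": -302,"dz": -45,"rx": 0,"ry": 0,"rz": -55,"claw": 0.2}
    - {"dx": -18,"dy": -302,"dz": -45,"rx": 0,"ry": 0,"rz": -55,"claw": 0.2}

```text
time: 17.42
position: [0.4714, -0.2802, 0.15]
eef_rot: [[0.663, -0.749, 0.0], [-0.749, -0.663, -0.0], [0.0, -0.0, -1.0]]
force: [0.2, 0.5, -0.1]
grip_width: 0.799
gripper_force: 0.0
```

Run:
```python
from h import *
import json
o=get_obs(); p=vision.camera_params("wrist"); im=vision.capture("wrist"); sc=vision.capture("scene")
json.dump({k:np.array(v).tolist() for k,v in p.items()},open("w3.json","w"))
print(o["time"],o["position"],np.round(o["eef_rot"],3).tolist())
h=np.array([.4377,-.242]); t=np.array([.5566,-.3766]); u=(t-h)/np.linalg.norm(t-h)
for d,z in ((0,.036),(52,.03),(100,.03),(150,.03),(180,.03)): print(d,proj(p,[*(h+u*d/1e3),z],True).round(1))
cv2.imwrite("pics/w3.png",im); a=cv2.resize(sc[130:280,200:400],(240,180),interpolation=2)
out=np.zeros((600,560,3),np.uint8); out[:420]=im; out[420:,:240]=a; out[420:,240:480]=cv2.resize(sc[185:260,330:430],(240,180),interpolation=2); cv2.imwrite("pics/w3c.png",out)
```

```text
17.425 [ 0.47143662 -0.28016955  0.15001342] [[0.663, -0.749, 0.0], [-0.749, -0.663, -0.0], [0.0, -0.0, -1.0]]
0 [280.  274.1]
52 [280.1 215.2]
100 [280.2 158.6]
150 [280.3  98.1]
180 [280.3  62.7]
```

View pics/w3c.png

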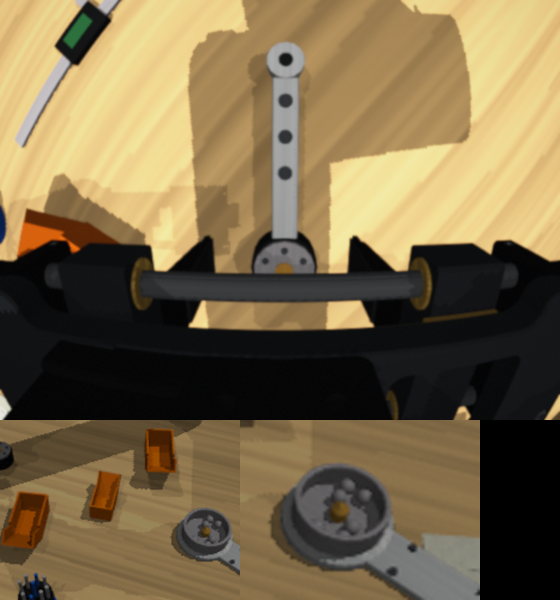

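Link picture: tip hole (286,59), hub (285,268), bar vertical between the fingers. It is aligned, up to the known +5 px camera bias and ~3 mm further towards the tip. The lower crops show the cup upright and the balls in the housing. Descending to grip.

Call:
servo_tool:
  steps:
    - {"dx": 0,"dy": -3,"dz": -45,"rx": 0,"ry": 0,"rz": 0,"claw": 0.3}
    - {"dx": 0,"dy": -3,"dz": -90,"rx": 0,"ry": 0,"rz": 0,"claw": 0.35}
    - {"dx": 0,"dy": -3,"dz": -115,"rx": 0,"ry": 0,"rz": 0,"claw": 0.4}
    - {"dx": 0,"dy": -3,"dz": -124,"rx": 0,"ry": 0,"rz": 0,"claw": 0.45}
    - {"dx": 0,"dy": -3,"dz": -124,"rx": 0,"ry": 0,"rz": 0,"claw": 0.5}
    - {"dx": 0,"dy": -3,"dz": -124,"rx": 0,"ry": 0,"rz": 0,"claw": 0.65}
    - {"dx": 0,"dy": -3,"dz": -124,"rx": 0,"ry": 0,"rz": 0,"claw": 0.8}
    - {"dx": 0,"dy": -3,"dz": -124,"rx": 0,"ry": 0,"rz": 0,"claw": 0.95}
    - {"dx": 0,"dy": -3,"dz": -124,"rx": 0,"ry": 0,"rz": 0,"claw": 0.95}
    - {"dx": 0,"dy": -3,"dz": -124,"rx": 0,"ry": 0,"rz": 0,"claw": 0.95}
    - {"dx": 0,"dy": -3,"dz": -124,"rx": 0,"ry": 0,"rz": 0,"claw": 0.95}
  force: 50

```text
time: 18.9
position: [0.4713, -0.2844, 0.0262]
eef_rot: [[0.661, -0.75, 0.001], [-0.75, -0.661, -0.0], [0.001, -0.0, -1.0]]
force: [-0.5, 0.5, 6.7]
grip_width: 0.231
gripper_force: 50.0
```

Call:
servo_tool:
  steps:
    - {"dx": 0,"dy": 0,"dz": 10,"rx": 0,"ry": 0,"rz": 0,"claw": 0.95}
    - {"dx": 0,"dy": 0,"dz": 30,"rx": 0,"ry": 0,"rz": 0,"claw": 0.95}
    - {"dx": 0,"dy": 0,"dz": 60,"rx": 0,"ry": 0,"rz": 0,"claw": 0.95}
    - {"dx": 0,"dy": 0,"dz": 95,"rx": 0,"ry": 0,"rz": 0,"claw": 0.95}
    - {"dx": 0,"dy": 0,"dz": 120,"rx": 0,"ry": 0,"rz": 0,"claw": 0.95}
    - {"dx": 0,"dy": 0,"dz": 130,"rx": 0,"ry": 0,"rz": 0,"claw": 0.95}
    - {"dx": 0,"dy": 0,"dz": 130,"rx": 0,"ry": 0,"rz": 0,"claw": 0.95}
    - {"dx": 0,"dy": 0,"dz": 130,"rx": 0,"ry": 0,"rz": 0,"claw": 0.95}

```text
time: 19.9
position: [0.4708, -0.2839, 0.1547]
eef_rot: [[0.661, -0.75, -0.001], [-0.75, -0.661, 0.001], [-0.002, 0.0, -1.0]]
force: [0.2, 0.0, -4.3]
grip_width: 0.229
gripper_force: 50.0
```

Run:
```python
from h import *
o=get_obs(); p=vision.camera_params("wrist"); im=vision.capture("wrist"); sc=vision.capture("scene"); sd=vision.capture("side")
for n,i in (("w",im),("s",sc),("d",sd)): cv2.imwrite(f"pics/l_{n}.png",i)
ps=vision.camera_params("scene"); pd=vision.camera_params("side")
R=np.array(o["eef_rot"]); print(o["time"],o["position"],np.round(R,3).tolist(),o["force"],"tool torque",(R.T@np.array(o["ft_torque"])).round(3))
x=R[:,0]; P=np.array(o["position"])
for d,z in ((-52,.01),(128,.004)):
    q=P+x*d/1e3+np.array([0,0,z]); print(d,q.round(4),proj(ps,q).round(1),proj(pd,q).round(1),proj(p,q,True).round(1))
out=np.zeros((600,800,3),np.uint8); out[:300,:400]=cv2.resize(im,(400,300)); out[:300,400:]=cv2.resize(sc[80:230,90:290],(400,300),interpolation=2); out[300:,:400]=cv2.resize(sd[90:210,240:400],(400,300),interpolation=2); cv2.imwrite("pics/lift.png",out)
```

```text
19.9 [ 0.47075998 -0.28394996  0.15465229] [[0.661, -0.75, -0.001], [-0.75, -0.661, 0.001], [-0.002, 0.0, -1.0]] [ 0.23633452  0.03668828 -4.31257802] tool torque [-0.113 -0.184 -0.005]
-52 [ 0.4364 -0.2449  0.1647] [188.9 115.7] [321.7 126.2] [279.8 368.4]
128 [ 0.5554 -0.38    0.1584] [113.  136.6] [288.   99.8] [279.8   7.4]
```

View pics/lift.png

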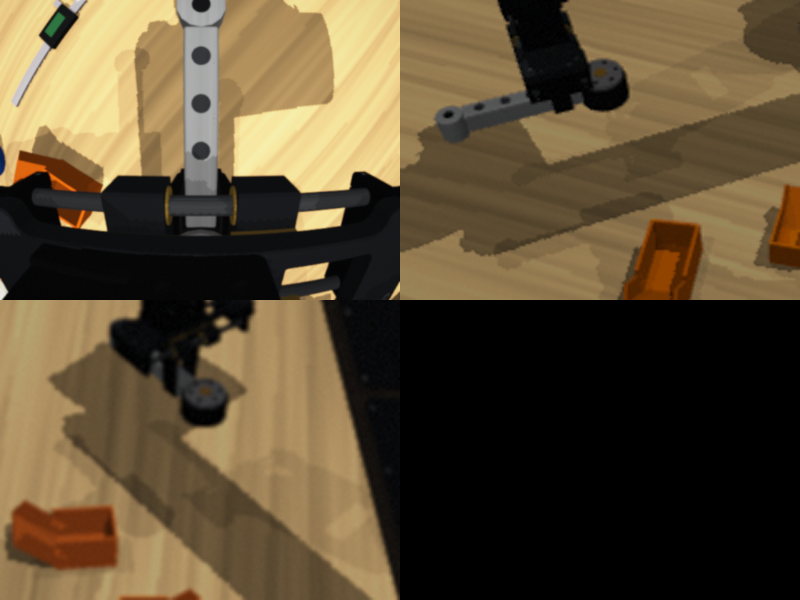

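Lifted and level: scene hub (191.5,116.5) and tip (114.5,137.5) lie within 3 px of a grip at 52–53 mm from the hub. Carrying it over to the fixture.

Call:
servo_tool:
  steps:
    - {"dx": 1,"dy": 10,"dz": 5,"rx": 0,"ry": 0,"rz": 2,"claw": 0.95}
    - {"dx": 3,"dy": 35,"dz": 5,"rx": 0,"ry": 0,"rz": 7,"claw": 0.95}
    - {"dx": 5,"dy": 70,"dz": 5,"rx": 0,"ry": 0,"rz": 14,"claw": 0.95}
    - {"dx": 8,"dy": 108,"dz": 5,"rx": 0,"ry": 0,"rz": 22,"claw": 0.95}
    - {"dx": 11,"dy": 146,"dz": 5,"rx": 0,"ry": 0,"rz": 30,"claw": 0.95}
    - {"dx": 14,"dy": 184,"dz": 5,"rx": 0,"ry": 0,"rz": 38,"claw": 0.95}
    - {"dx": 17,"dy": 222,"dz": 5,"rx": 0,"ry": 0,"rz": 46,"claw": 0.95}
    - {"dx": 20,"dy": 260,"dz": 5,"rx": 0,"ry": 0,"rz": 54,"claw": 0.95}
    - {"dx": 23,"dy": 298,"dz": 5,"rx": 0,"ry": 0,"rz": 62,"claw": 0.95}
    - {"dx": 26,"dy": 336,"dz": 5,"rx": 0,"ry": 0,"rz": 70,"claw": 0.95}
    - {"dx": 29,"dy": 374,"dz": 5,"rx": 0,"ry": 0,"rz": 78,"claw": 0.95}
    - {"dx": 32,"dy": 412,"dz": 5,"rx": 0,"ry": 0,"rz": 86,"claw": 0.95}
    - {"dx": 35,"dy": 450,"dz": 5,"rx": 0,"ry": 0,"rz": 94,"claw": 0.95}
    - {"dx": 38,"dy": 488,"dz": 5,"rx": 0,"ry": 0,"rz": 102,"claw": 0.95}
    - {"dx": 41,"dy": 524,"dz": 0,"rx": 0,"ry": 0,"rz": 109,"claw": 0.95}
    - {"dx": 42,"dy": 552,"dz": -10,"rx": 0,"ry": 0,"rz": 114,"claw": 0.95}
    - {"dx": 43,"dy": 567,"dz": -20,"rx": 0,"ry": 0,"rz": 116.6,"claw": 0.95}
    - {"dx": 43,"dy": 570,"dz": -28,"rx": 0,"ry": 0,"rz": 116.6,"claw": 0.95}
    - {"dx": 43,"dy": 570,"dz": -28,"rx": 0,"ry": 0,"rz": 116.6,"claw": 0.95}
    - {"dx": 43,"dy": 570,"dz": -28,"rx": 0,"ry": 0,"rz": 116.6,"claw": 0.95}

```text
time: 22.55
position: [0.5144, 0.285, 0.1279]
eef_rot: [[0.376, 0.927, 0.0], [0.927, -0.376, -0.0], [0.0, 0.0, -1.0]]
force: [-0.0, -0.3, -4.0]
grip_width: 0.227
gripper_force: 50.0
```

Run:
```python
from h import *
o=get_obs(); p=vision.camera_params("wrist"); im=vision.capture("wrist"); sc=vision.capture("scene"); sd=vision.capture("side")
ps=vision.camera_params("scene"); pd=vision.camera_params("side")
R=np.array(o["eef_rot"]); print(o["time"],o["position"],np.round(R,3).tolist(),o["force"])
f=np.array([.3746,.9272]); H=np.array([.4944,.237])
for d,z in ((0,.136),(180,.13)):
    q=[*(H+f*d/1e3),z]; print(d,np.round(q,4),proj(ps,q).round(1),proj(pd,q).round(1),proj(p,q,True).round(1))
out=np.zeros((600,800,3),np.uint8); out[:300,:400]=cv2.resize(im,(400,300)); out[:300,400:]=cv2.resize(sc[140:290,310:510],(400,300),interpolation=2); out[300:,:400]=cv2.resize(sd[220:370,180:380],(400,300),interpolation=2); out[300:,400:]=cv2.resize(sc[110:260,180:380],(400,300),interpolation=2); cv2.imwrite("pics/hold.png",out)
```

```text
22.55 [0.51436859 0.28501864 0.12793849] [[0.376, 0.927, 0.0], [0.927, -0.376, -0.0], [0.0, 0.0, -1.0]] [-0.01022258 -0.28282833 -4.01834286]
0 [0.4944 0.237  0.136 ] [380.9 192.1] [289.9 250.9] [276.4 360.6]
180 [0.5618 0.4039 0.13  ] [458.2 240.5] [255.5 305.4] [275.2   1.4]
```

View pics/hold.png

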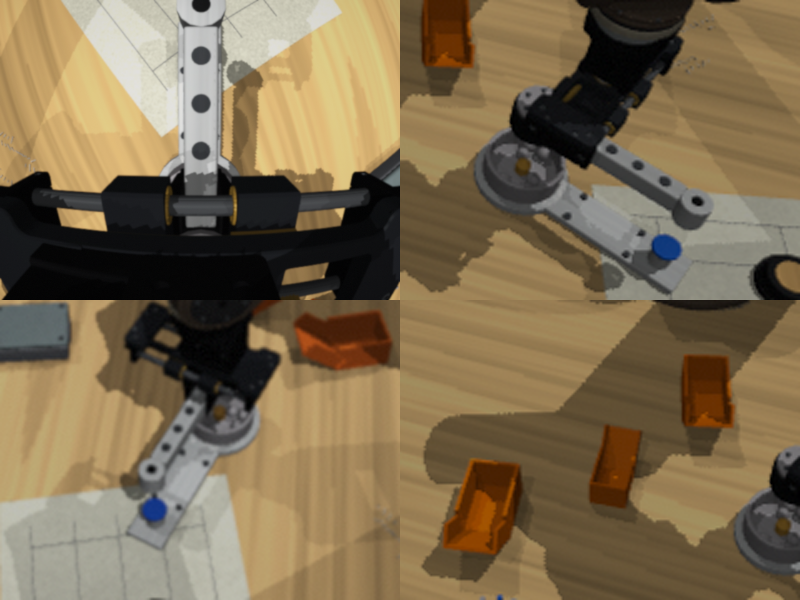

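Hold picture: the tip hole is at scene (458.5,241.5) and side (256,304), within about 1.5 px (a few mm) of the target over the post. The link is level, its underside ~62 mm above the fixture. The cup is empty and upright, and the balls are in the housing. Handing in.

```bash
python3 -c "
from workcell import order; print(order.job_done())"
```

```text
the job is handed in; nothing more can be done
None
```

I handed the job in at about 22.7 s. The balls are poured into the housing (no view showed all six at once, but none lay on the bench or in the cup), the cup is back upright, and the link is held level about 62 mm above the fixture, its slim end measured within a few mm of the rest post.

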